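Fold and stow the bike kit in the oak box

ROBOT

A 6-joint arm with a two-finger parallel gripper is mounted at the origin on the work surface. World frame = base frame: x ahead of the robot, y to its left, z up, the work surface at z = 0. Lengths are in m, angles in degrees, forces in N, time in s.
With the tool pointing down it reaches from about 0.35 to 0.975 m from the base axis. Payload 17.4 kg.
Tool frame: the origin (TCP) lies on the centre line of the jaws, within the pads' length; the fingertips stand manip.tip_reach ahead of it and the grasp point (between the pads) lies 2 mm behind it (manip.tip_reach is the distance from the TCP to the fingertips, in m); z points along the fingers, x is the direction in which the jaws open and shut, and the axes are right-handed (so a half turn about z gives the same grasp; the last joint's range is limited). The gripper opens to 85 mm and grips with 20 to 120 N. Pads are 22 mm wide; open, the fingers measure 114 mm over their backs; the gripper's body (76 mm by 85 mm) begins 54 mm behind the grasp point. The pads swing forward as they close: fully open they stand 13 mm farther back than shut.
Start: joints at [-2.166, 6.646, 82.598, -0, 90.757, -2.166], TCP at [0.675, -0, 0.248] pointing down, gripper open.
Joint ranges: [-162.19, 162.19], [-47.58, 125.68], [4.15, 143.07], [-65.23, 245.23], [0.69, 171.88], [-170.13, 170.13]. Speed limits (degrees/s): [108.29, 108.29, 127.2, 180, 180, 180].

INTERFACE

Orientations are given as a 3x3 rotation matrix whose columns are the frame's x, y, z axes.
In Python, from plant import manip gives the robot as it stands. Calls block until the motion is done:
- manip.movep(position, orientation): joint-space move of the TCP to a pose.
- manip.movel(position, v=0.15, attitude=None, force_limit=None): straight line of the TCP; attitude=None keeps the orientation; v is the mean speed in m/s. With force_limit (N) it stops when the force on the tool has changed by that much, and returns True; else False.
- manip.movej(angles): joint-space move.
- manip.grip(opening, grip_force=None): opening from 0.0 (shut) to 1.0 (fully open); grip_force is the grip in N (None keeps the last); returns when the fingers have stopped.
- manip.dwell(seconds).
- manip.solve_ik(position, orientation): joint angles nearest the present ones, or None.
- manip.grab_frame(name): name is "scene" or "side" or "wrist"; returns the picture (480x640x3 uint8, red, green, blue); there is no depth.
- manip.camera_model(name): a dict with "camera_matrix" (3x3 intrinsics, pixels), "R" (3x3) and "t" (3): a world point X has camera coordinates R X + t. Camera axes: x right, y down, z forward; pixel columns grow to the right and rows downward; lengths in m; the calibration is good to about 2 mm. The wrist camera is an equidistant fisheye: a pixel r from the principal point sees the ray r / f radians off the axis. A picture is of the moment at which its call begins: read the wrist's pose just before it. camera_model takes no time and is no camera call; for the wrist camera it gives the pose at the moment of the call.
A pose or a line that the arm cannot do raises manip.IKError and nothing moves.
- manip.sign_off(): hands the job in, once; it reports no verdict.
Readings, each from a call of its own:
- manip.current_time(): time.
- manip.current_joints(): joint angles.
- manip.current_joint_vel(): joint speeds.
- manip.current_joint_efforts(): joint torques, N m.
- manip.current_ee_pos(): TCP position.
- manip.current_tcp_rot(): TCP orientation.
- manip.current_wrist_force(): force on the tool from outside, world axes, zero at the start.
- manip.current_torque(): the same for the moment, N m.
- manip.current_width(): opening from 0.0 (shut) to 1.0 (fully open).
Only numpy, scipy, OpenCV 4.12 (cv2) and the standard library are available. Lean on these libraries where they do the work, as an engineer would, in place of code of your own. Each camera call takes 0.05 s, during which the arm holds its last target.

TASK

Take the blue bike light out of its black charging cradle, set it down on the grey felt mat and fold its bracket flat there; also fold the red bike tool's metal bar shut against its handle. Lay both, folded and the right way up, in the oak box - the light gently, not dropped, in the narrow bay at the front, the tool in the bay beside it - and then close the lid fully. Leave the flashlight, doorknob, clip, tin, padlock and mug where they are.

Things in the scene. Friction and masses are not known exactly. Their poses are not given: they have to be found in the camera images.
- light_center (a point): Blue plastic bike light, a block 60 (its x) x 34 (its y) x 32 (its z, up) mm, about 0.2 kg, loose; this point is the block's centre, 16 mm above its underside. Clear lens on the +x end. It starts standing in the cradle, its underside 6 mm above the bench. Once its bracket is folded it is 41 mm tall in all and 60 mm long.
- light_bracket_hinge (a point): Hinge of the light's black-and-orange bracket, on top of the light near its -x end (25 mm behind and 21 mm above the light's centre); the hinge line is along the light's y. The bracket is a flat bar 54 mm long from the hinge, 22 mm wide, 8 mm thick, centred on the hinge line.
- light_bracket (a joint): Bracket angle, rad: 0 folded flat on top of the light, pointing to its +x; 1.57 straight up; starts at 2.05 to 2.5, sticking out up and backwards beyond the -x end. Stays where it is left (friction 0.012 N m); stops at 0 and 2.6.
- cradle: Fixed black charging cradle, 92 (x) x 34 (y) mm, origin under its middle: a 26 mm wide, 6 mm thick floor strip between two end cheeks, each 12 mm thick and 32 mm high, 68 mm apart. The light stands between the cheeks, its axes along the cradle's; its long sides are open, its ends are covered.
- mat_top (a point): Grey felt mat fixed on the bench, 130 x 130 mm, 3 mm thick; this point is the middle of its top.
- tool_center (a point): Red folding bike tool lying flat, loose, about 0.15 kg, 18 mm tall. Handle 92 mm long along its x, 14 mm wide (y from -12 to +2 mm of this point). Folded, handle and bar together are 92 x 24 mm and this point is their centre, 9 mm above the underside.
- tool_blade_hinge (a point): Upright hinge of the tool's aluminium bar, 40 mm from the tool's centre toward its -x and 4 mm toward its +y, 9 mm above the underside. The bar is 82 mm long from here, 8 mm wide, 16 mm tall, its underside on the bench.
- tool_blade (a joint): Bar angle, rad: 0 folded alongside the handle's +y side, pointing to the tool's +x; grows as the bar swings away to +y; starts at 0.7 to 1.05. Stays where it is left (friction 0.01 N m); squeezing handle and bar together from outside closes it.
- oakbox: Fixed oak box, 124 (x) x 224 (y) x 54 mm high, walls and floor 6 mm, origin under its middle, front toward -x. Divided into three bays by 6 mm dividers 50 mm high; the rear bay holds spare batteries and stays as it is.
- light_bay (a point): Middle of the floor (6 mm above the bench) of the front bay for the light: 46 mm wide along the box's x, 128 mm long along its y. The folded light lies along it, either way round; there is room for fingers only at the light's ends.
- tool_bay (a point): Middle of the raised floor (14 mm above the bench) of the bay for the tool, at the box's +y end: 112 mm long along the box's x, 78 mm wide along its y. The folded tool lies along the box's x, either way round.
- box_lid_hinge (a point): Middle of the lid's hinge line, on the top edge of the box's back (+x) side, 54 mm above the bench; the line is along the box's y. The lid is a flat board 130 mm from the hinge to its free edge, 224 mm wide, 8 mm thick; closed, it lies from 54 to 62 mm above the bench.
- box_lid (a joint): Lid angle, rad: 0 closed, 1.57 upright; starts at 1.75 to 2.1, leaning back. Stays where it is left (stiff hinge, about 0.14 N m, lid 0.15 kg).
- flashlight: Silver aluminium flashlight lying on its side, 150 mm long along its own x, 42 mm thick, origin under its middle. Loose; not to be disturbed.
- doorknob: Spare clear glass doorknob standing on its round foot, 56 mm across, 58 mm tall, origin at the centre of its foot. Loose; not to be disturbed.
- clip: Empty steel spring clip lying flat, 55 x 26 mm, 23 mm high, origin under its middle. Loose; not to be disturbed.
- tin: Flat round green polish tin, 68 mm across, 26 mm high, origin under its middle. Loose; not to be disturbed.
- padlock: Brass padlock lying flat, body 36 x 40 mm, shackle out to 49 mm along its +y, 18 mm high, origin under the middle of the body. Loose; not to be disturbed.
- mug: White mug, 76 mm across, 85 mm high, handle on its +y side, origin under its middle. Loose; not to be disturbed.
Things that resemble listed ones, but are neither listed nor needed, are in the scene too. Of the things that look like the part that bears tool_center, the smallest one is meant.

How it is judged:
By the outcome, as a careful person would: the job done as asked, in the order asked, and still so for the second after the job is handed in, with the robot touching nothing.
It also fails if it takes over 72 s, if anything falls off the work surface, if the arm or the gripper's body presses on something with over 40 N, if the wrist force passes 120 N, or if a joint passes its speed limit or range.

## Working session

There is one attempt and no reset: what is moved stays moved. The work goes in short steps, each a Python script; the robot and the scene stay as the last script left them, time stands still between calls to the robot, and variables do not carry over. Pictures are saved under pics/ and viewed, and the job is handed in when it is done.

```bash
ls -la; mkdir -p pics; python3 - <<'E'
from plant import manip
import cv2,numpy as np
print(manip.current_time(),manip.tip_reach)
for n in ["scene","side","wrist"]:
    cm=manip.camera_model(n); print(n,{k:np.round(v,4).tolist() if not isinstance(v,str) else v for k,v in cm.items()})
    cv2.imwrite(f"pics/{n}0.png",manip.grab_frame(n)[:,:,::-1])
E
```

```text
total 12
drwxr-xr-x  3 agent agent 4096 Dec  6 18:16 .
drwxr-xr-x 23 root  root  4096 Dec  6 18:16 ..
drwxr-xr-x  2 agent agent 4096 Dec  6 18:16 pics
0.0 0.017
scene {'camera_matrix': [[515.7223, 0.0, 329.6326], [0.0, 515.7223, 235.2762], [0.0, 0.0, 1.0]], 'R': [[0.7462, 0.6656, 0.0122], [0.3776, -0.4082, -0.8312], [-0.5482, 0.6248, -0.5559]], 't': [-0.3997, -0.1938, 1.504]}
side {'camera_matrix': [[482.4156, 0.0, 322.4481], [0.0, 482.4156, 240.3858], [0.0, 0.0, 1.0]], 'R': [[-0.9572, -0.2891, -0.0125], [-0.1669, 0.5868, -0.7923], [0.2364, -0.7564, -0.6099]], 't': [0.5335, 0.2018, 0.8427]}
wrist {'camera_matrix': [[371.6483, 0.0, 325.0728], [0.0, 371.6483, 234.6964], [0.0, 0.0, 1.0]], 'R': [[1.0, 0.0006, -0.0008], [0.0009, -0.9459, 0.3246], [-0.0006, -0.3246, -0.9459]], 't': [-0.6745, -0.0431, 0.3806]}
```

View pics/scene0.png

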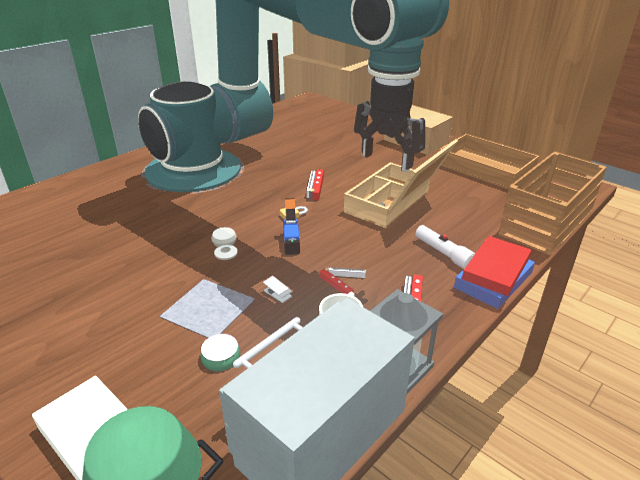

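View pics/side0.png

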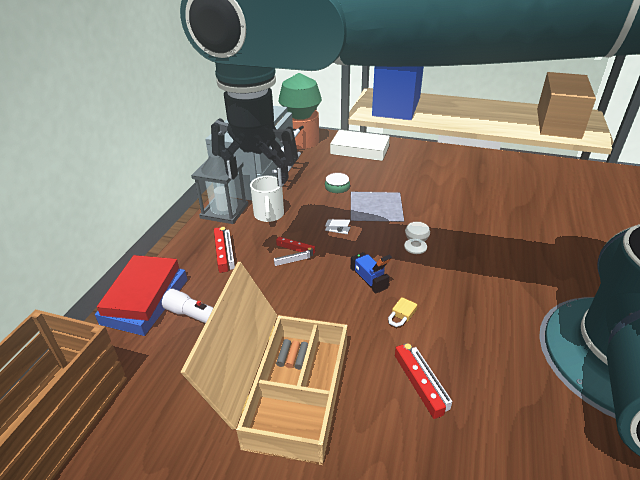

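View pics/wrist0.png

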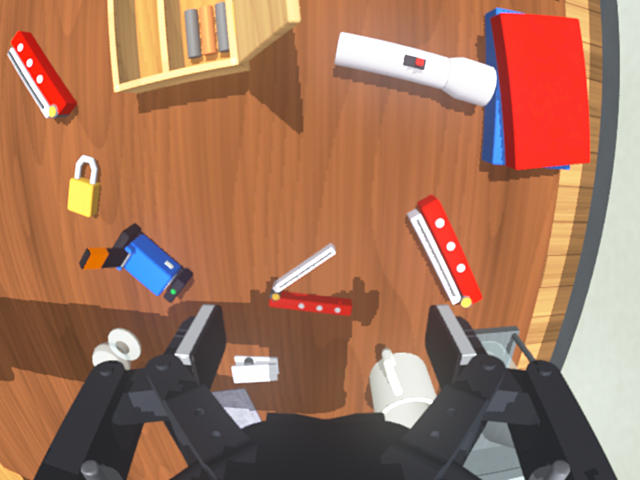

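Candidates for the tool (wrist picture): the red tool with its bar open at (310,290), and two folded red tools at (40,75) and (450,250). The smallest and only open one is (310,290). The blue light is at (150,262). The box is at (200,40) with the lid to its right. I'll take crops to confirm.

```bash
cat > h.py <<'E'
import cv2,numpy as np
from plant import manip
def ray(cm,name,uv):
    K=cm["camera_matrix"];u,v=uv
    x=(u-K[0,2])/K[0,0];y=(v-K[1,2])/K[1,1]
    if name=="wrist":
        r=np.hypot(x,y); s=np.sin(r)/r if r>1e-9 else 1
        d=np.array([x*s,y*s,np.cos(r)])
    else: d=np.array([x,y,1.])
    R=cm["R"]; return -R.T@cm["t"], R.T@d
def onz(cm,name,uv,z):
    o,d=ray(cm,name,uv); return o+d*(z-o[2])/d[2]
def proj(cm,name,X):
    p=cm["R"]@np.asarray(X,float)+cm["t"];K=cm["camera_matrix"]
    if name=="wrist":
        r=np.hypot(p[0],p[1]);a=np.arctan2(r,p[2]);q=p[:2]/max(r,1e-9)*a
    else:q=p[:2]/p[2]
    return np.array([K[0,0]*q[0]+K[0,2],K[1,1]*q[1]+K[1,2]])
def tri(obs):
    A=np.zeros((3,3));b=np.zeros(3)
    for cm,n,uv in obs:
        o,d=ray(cm,n,uv);d=d/np.linalg.norm(d);P=np.eye(3)-np.outer(d,d);A+=P;b+=P@o
    X=np.linalg.solve(A,b)
    return X,[np.round(proj(cm,n,X)-uv,1).tolist() for cm,n,uv in obs]
def Rz(deg):
    # tool down, jaw axis (tool x) at angle deg from world x
    c,s=np.cos(np.radians(deg)),np.sin(np.radians(deg))
    return np.array([[c,s,0],[s,-c,0],[0,0,-1.]])
def snap(name,fn):
    cm=manip.camera_model(name);im=manip.grab_frame(name)[:,:,::-1].copy()
    cv2.imwrite("pics/"+fn+".png",im);np.savez("pics/"+fn+".npz",**{k:cm[k] for k in("camera_matrix","R","t")});return cm,im
def load(fn): return {k:v for k,v in np.load("pics/"+fn+".npz").items()},cv2.imread("pics/"+fn+".png")
def crop(fn,box,k,out):
    im=cv2.imread("pics/"+fn+".png");x0,y0,x1,y1=box
    c=cv2.resize(im[y0:y1,x0:x1],None,fx=k,fy=k,interpolation=cv2.INTER_CUBIC);cv2.imwrite("pics/"+out+".png",c)
E
python3 - <<'E'
from h import *
for n in ["scene","side","wrist"]:
    cm=manip.camera_model(n);np.savez(f"pics/{n}0.npz",**{k:cm[k] for k in("camera_matrix","R","t")})
crop("wrist0",(60,200,360,420),2.6,"c1")
print(manip.current_time(), np.round(manip.current_tcp_rot(),3).tolist())
W,_=load("wrist0")
for nm,uv,z in [("light blue",(150,262),.038),("hinge tool",(276,296),.009),("tool end",(350,307),.018),("bar tip",(332,249),.016),("box c",(118,88),.054),("box c2",(298,20),.054),("padlock",(85,200),.018),("knob",(122,345),.05),("clip",(255,368),.02),("flash",(415,68),.03)]:
    print(nm,np.round(onz(W,"wrist",uv,z),3))
E
```

```text
0.15 [[1.0, 0.0, -0.001], [0.0, -1.0, 0.0], [-0.001, -0.0, -1.0]]
light blue [ 0.488 -0.063  0.038]
hinge tool [ 0.62  -0.114  0.009]
tool end [ 0.702 -0.123  0.018]
bar tip [ 0.682 -0.055  0.016]
box c [0.481 0.118 0.054]
box c2 [0.652 0.164 0.054]
padlock [0.4   0.003 0.018]
knob [ 0.43  -0.168  0.05 ]
clip [ 0.589 -0.211  0.02 ]
flash [0.757 0.127 0.03 ]
```

View pics/c1.png

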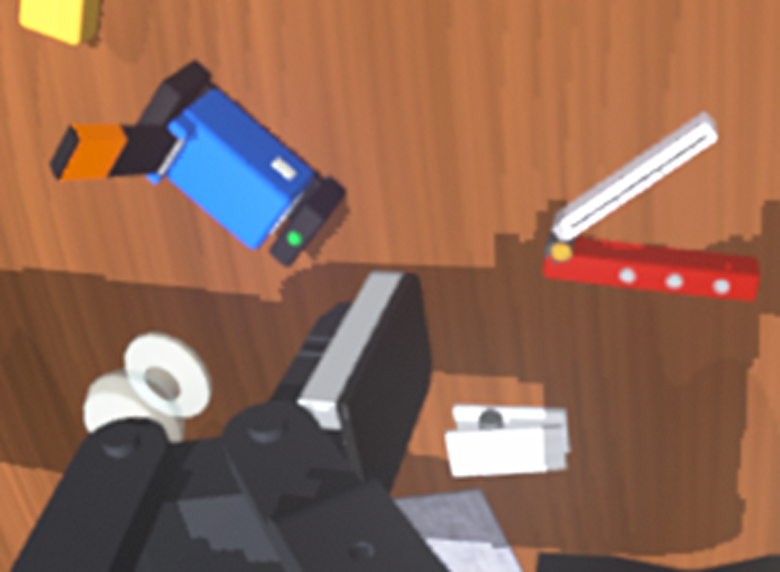

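The crop confirms it: the light is at crop (230,170), with its bracket pointing back-left. The cradle cheeks are at its ends, and the small open red tool is at (650,250). I'll take two better wrist views.

```bash
python3 - <<'E'
from h import *
manip.movep([0.54,0.10,0.33],Rz(0)); print(manip.current_time())
snap("wrist","wB")
manip.movep([0.52,-0.08,0.27],Rz(0)); print(manip.current_time())
snap("wrist","wA"); snap("side","sA"); snap("scene","cA")
print(manip.current_time())
E
```

```text
0.925
1.7583
1.9083
```

View pics/wA.png

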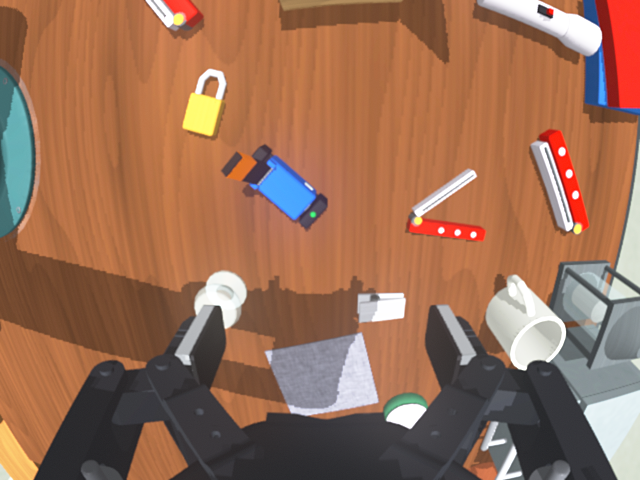

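View pics/wB.png

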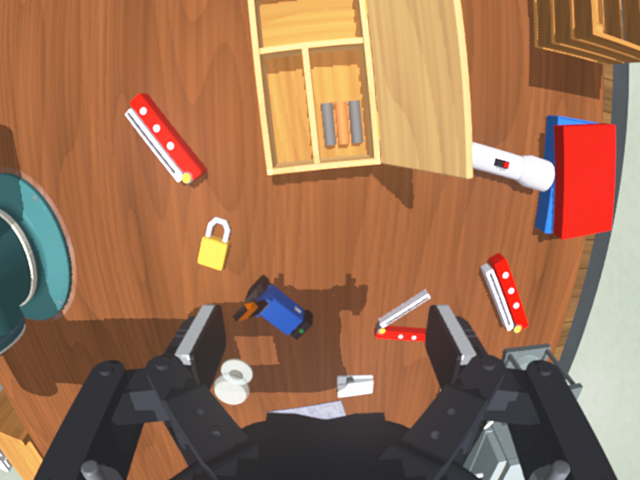

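View pics/sA.png

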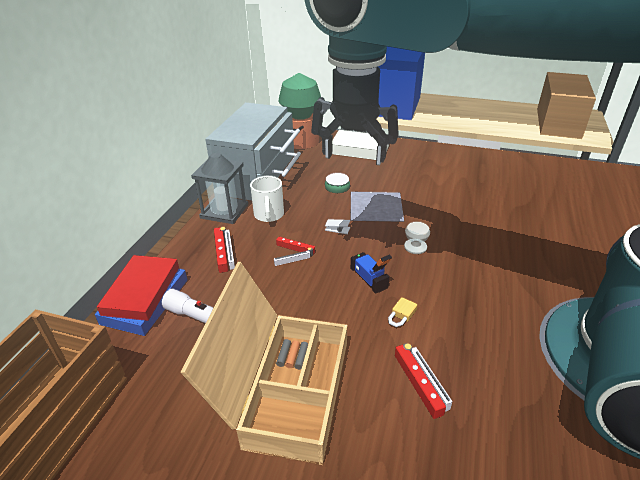

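wB shows the box's -y rim from (270,174) to (380,164), with the light bay at (290,105) and the tool bay at the top (310,20). wA shows the light at (285,188), mat corners at (266,351), (361,335), (378,403) and (295,414), and the tool at (447,228). Next: zoomed crops for exact corners.

```bash
python3 - <<'E'
from h import *
crop("wA",(215,130,335,230),6.5,"c2")
crop("wA",(400,155,500,250),6,"c3")
crop("sA",(180,250,360,470),2.7,"c4")
crop("wB",(240,0,480,190),3.3,"c5")
E
```

```text
(no output)
```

View pics/c2.png

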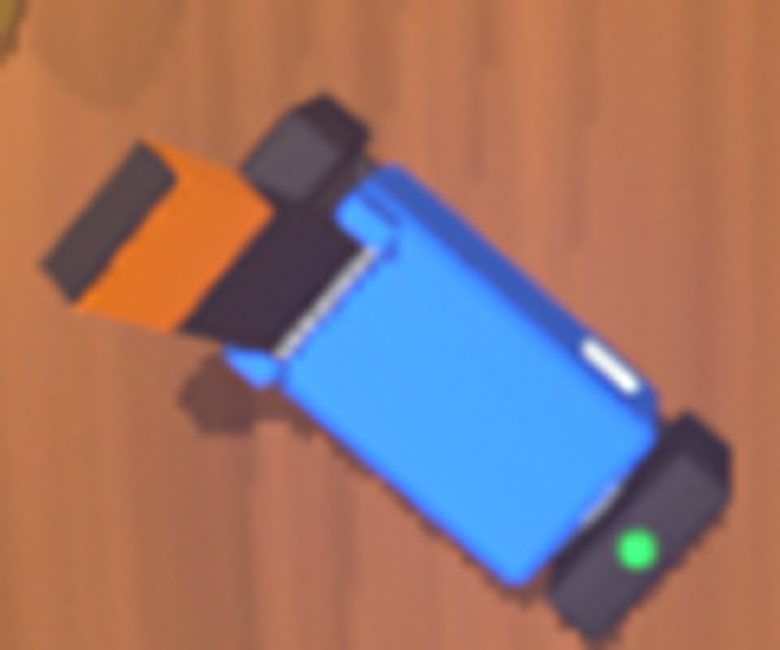

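View pics/c3.png

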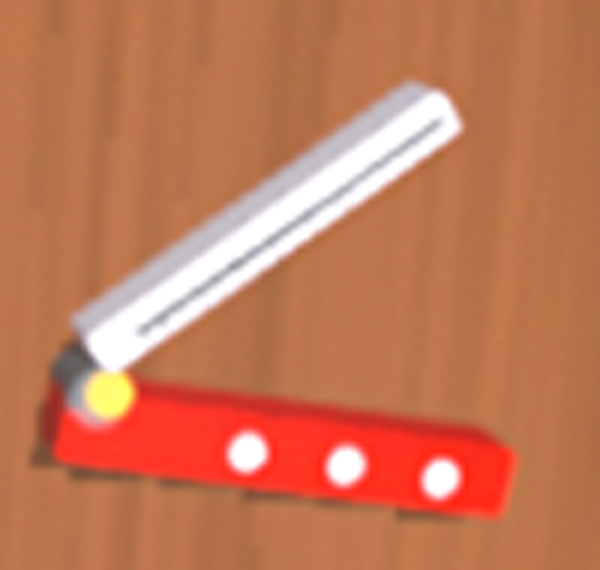

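View pics/c4.png

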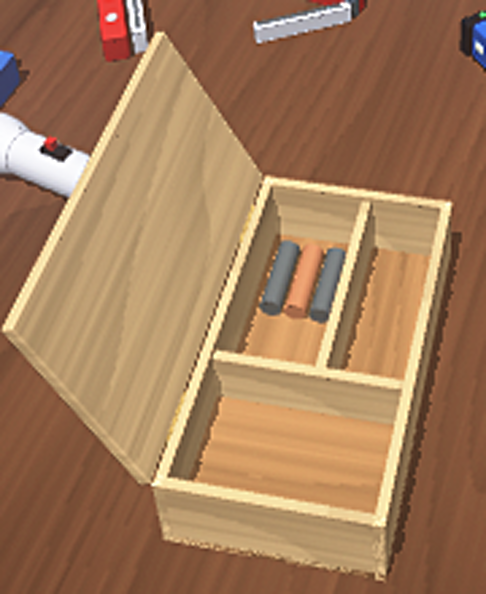

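View pics/c5.png

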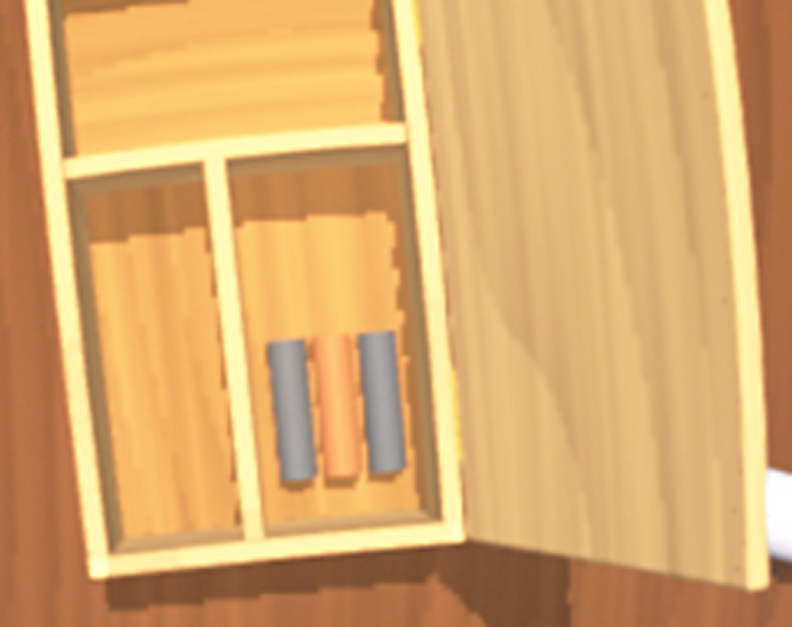

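```bash
cat > meas.py <<'E'
from h import *
W,_=load("wA");B,_=load("wB");S,_=load("sA");np.set_printoptions(precision=4,suppress=True)
a=lambda x,y:(215+x/6.5-.4,130+y/6.5-.4)
c=lambda x,y:(400+x/6-.4,155+y/6-.4)
s=lambda x,y:(180+x/2.7-.3,250+y/2.7-.3)
b=lambda x,y:(240+x/3.3-.3,y/3.3-.3)
print("light top corners")
P=[onz(W,"wrist",a(*q),.038)[:2] for q in [(657,434),(517,585),(285,385)]]
print(np.array(P),[np.linalg.norm(P[0]-P[1]),np.linalg.norm(P[1]-P[2])])
ax=P[1]-P[2];ay=P[0]-P[1];print("yaw",np.degrees(np.arctan2(ax[1],ax[0])),np.degrees(np.arctan2(ay[1],ay[0]))-90)
print("tool")
T=[onz(W,"wrist",c(*q),.018)[:2] for q in [(515,450),(495,517),(53,460),(62,382)]]
print(np.array(T),[np.linalg.norm(T[i]-T[(i+1)%4]) for i in range(4)])
d=T[1]-T[2];print("yaw",np.degrees(np.arctan2(d[1],d[0])))
h=onz(W,"wrist",c(110,393),.02)[:2];print("hinge",h)
g=onz(W,"wrist",c(450,110),.017)[:2]; g2=onz(W,"wrist",c(105,352),.017)[:2];print("bar tip, near",g,g2,np.linalg.norm(g-h),np.degrees(np.arctan2(*(g-g2)[::-1])))
print("box side")
Q=np.array([onz(S,"side",s(*q),.054)[:2] for q in [(386,522),(451,203),(263,180),(155,487)]]);print(Q,[np.linalg.norm(Q[i]-Q[(i+1)%4]) for i in range(4)])
R=np.array([onz(B,"wrist",b(*q),.054)[:2] for q in [(92,577),(462,541)]]);print("wrist",R,np.linalg.norm(R[0]-R[1]))
F=np.array([onz(B,"wrist",b(*q),.054)[:2] for q in [(92,577),(27,0)]]);print("front line yaw",np.degrees(np.arctan2(*(F[1]-F[0])[::-1]))-90)
F=np.array([onz(B,"wrist",b(*q),.054)[:2] for q in [(462,541),(415,80)]]);print("back line yaw",np.degrees(np.arctan2(*(F[1]-F[0])[::-1]))-90)
print("lid -y corner",tri([(B,"wrist",b(766,588)),(S,"side",s(160,33))]))
M=np.array([onz(W,"wrist",q,.003)[:2] for q in [(266,351),(361,335),(378,403),(295,414)]]);print("mat",M,M.mean(0),[np.linalg.norm(M[i]-M[(i+1)%4]) for i in range(4)])
print("brk tip", tri([(W,"wrist",a(107,203)),(load("cA")[0],"scene",(290,203))]))
for nm,uv,z in [("knob",(220,292),.04),("clip",(382,307),.015),("tin",(408,405),.026),("mug",(525,320),.06)]: print(nm,onz(W,"wrist",uv,z)[:2])
E
python3 meas.py; python3 -c "
from h import *
crop('cA',(250,170,350,280),5.4,'c6');crop('sA',(330,160,440,300),4.2,'c7')"
```

```text
light top corners
[[ 0.511  -0.0794]
 [ 0.4891 -0.1033]
 [ 0.4542 -0.0713]] [np.float64(0.03240557370625918), np.float64(0.04737831001181095)]
yaw -42.51674390462909 -42.45752460691053
tool
[[ 0.7033 -0.1201]
 [ 0.7009 -0.1337]
 [ 0.6111 -0.1223]
 [ 0.6117 -0.1076]] [np.float64(0.013729906080940196), np.float64(0.09055307703357869), np.float64(0.014784694797681507), np.float64(0.09238803712841036)]
yaw -7.199013567777217
hinge [ 0.6203 -0.109 ]
bar tip, near [ 0.6825 -0.0558] [ 0.6196 -0.1022] 0.08184614759081181 36.39891015274299
box side
[[0.4554 0.3343]
 [0.4781 0.1145]
 [0.6015 0.1293]
 [0.577  0.3498]] [np.float64(0.22089457409743862), np.float64(0.12427160111697128), np.float64(0.22185059257484618), np.float64(0.12257355282130679)]
wrist [[0.4771 0.1149]
 [0.5998 0.1271]] 0.12329721242827818
front line yaw 5.722382678383525
back line yaw 6.349960240100543
lid -y corner (array([0.6588, 0.1342, 0.171 ]), [[-1.0, 0.1], [-0.5, -0.2]])
mat [[ 0.4427 -0.2928]
 [ 0.5659 -0.2661]
 [ 0.5972 -0.3901]
 [ 0.4756 -0.4125]] [ 0.5203 -0.3404] [np.float64(0.12602672149869878), np.float64(0.12794489949204757), np.float64(0.12359388846473275), np.float64(0.1241453180860992)]
brk tip (array([ 0.4396, -0.036 ,  0.0754]), [[2.4, -1.9], [-1.1, -0.3]])
knob [ 0.4037 -0.1859]
clip [ 0.5878 -0.218 ]
tin [ 0.6358 -0.3745]
mug [ 0.7576 -0.219 ]
```

View pics/c6.png

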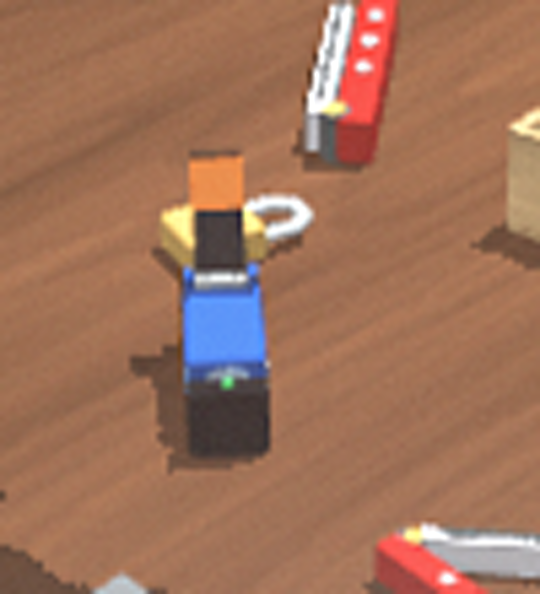

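View pics/c7.png

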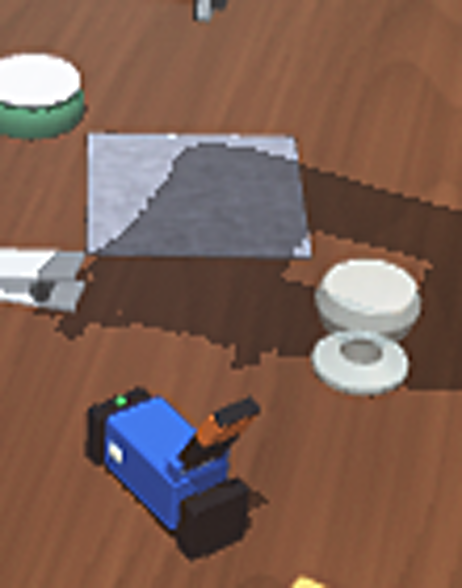

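Measured:

| Item | Position (x, y) | Yaw or angle |
|---|---|---|
| Light | (.478, -.071) | -42.5° |
| Bracket | – | about 2.27 rad |
| Mat | (.520, -.340) | – |
| Tool centre | (.657, -.116) | -7.2°, bar 0.76 rad |
| Box | (.5275, .232) | 6.1° |

The sizes agree with those given. I'll pick the light.

```bash
python3 - <<'E'
from h import *
u=np.array([np.cos(np.radians(-42.5)),np.sin(np.radians(-42.5))])
c=np.array([.478,-.0711])+.002*u
R=Rz(47.5)
manip.grip(0.75,30)
manip.movep([*c,.13],R)
snap("wrist","wC")
print(manip.movel([*c,.028],v=.12,force_limit=8),manip.current_ee_pos())
manip.grip(0.0,30); print("w",manip.current_width(),manip.current_wrist_force())
print(manip.movel([*c,.12],v=.12), manip.current_width(),manip.current_wrist_force(),manip.current_time())
snap("side","sD");snap("scene","cD")
print(manip.current_joints())
crop('cD',(230,100,400,270),3,'c8');crop('sD',(310,160,440,310),3.5,'c9')
cv2.imwrite("pics/c10.png",np.hstack([cv2.imread("pics/c8.png")[:500],cv2.resize(cv2.imread("pics/c9.png"),(290,500))]))
E
```

```text
False [ 0.47992106 -0.07253751  0.0287729 ]
w 0.39744118197280215 [-1.3270119  -0.01250404  6.64166517]
False 0.3928638715288483 [ 1.04019541  0.0524098  -2.03341278] 5.4083
[-1.16074360e+01 -1.39945838e+01  1.14391140e+02 -8.70719679e-04
  7.96937274e+01 -5.91070071e+01]
```

View pics/c10.png

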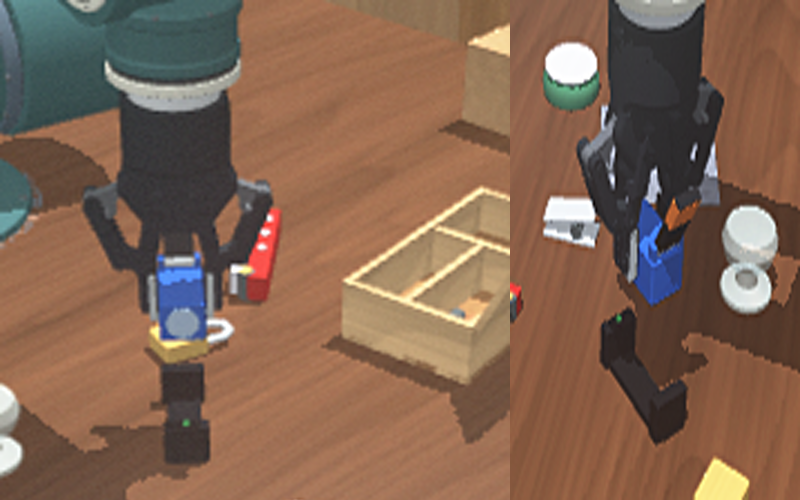

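View pics/wC.png

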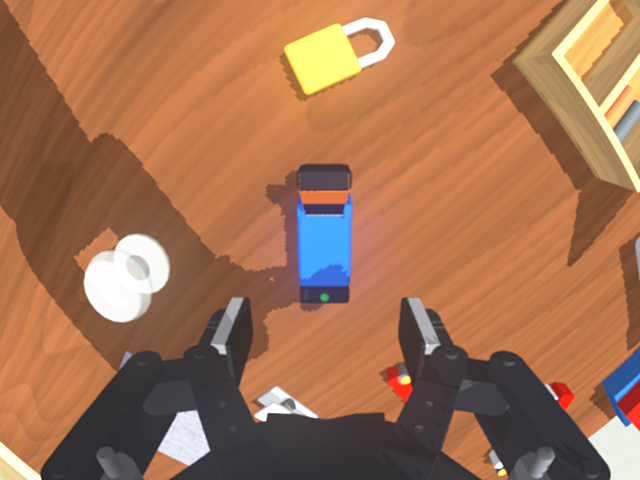

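The light is held: width 0.393 (33 mm) and about 2 N of weight. The cradle is empty at crop (185,420). Next, onto the mat.

```bash
python3 - <<'E'
from h import *
R=Rz(12);m=[.520,-.338]
p=manip.current_ee_pos(); manip.movel([p[0],p[1],.15],v=.2)
manip.movep([*m,.15],R)
manip.movel([*m,.035],v=.15)
print(manip.movel([*m,.0225],v=.04,force_limit=2.5),manip.current_ee_pos(),manip.current_wrist_force())
manip.grip(0.7); manip.dwell(.2)
manip.movel([*m,.16],v=.2)
snap("wrist","wE");snap("side","sE");snap("scene","cE")
print(manip.current_time())
crop('cE',(140,220,300,380),3,'c11');crop('sE',(310,140,440,260),3.5,'c12')
E
```

```text
True [ 0.52057493 -0.33840748  0.02500392] [ 2.40645212 -1.08168062  0.45332741]
9.6417
```

View pics/wE.png

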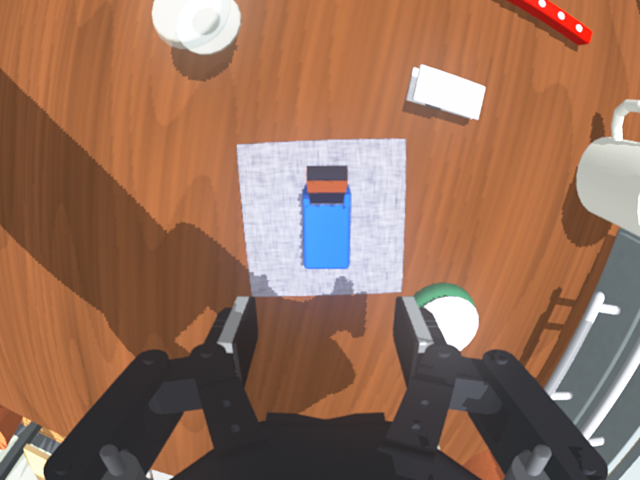

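View pics/c12.png

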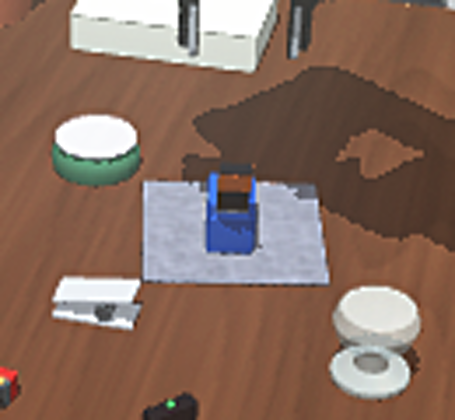

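The light stands upright on the mat: blue block at (327,235), bracket at (327,185) pointing back, and the mat right around it. I'll fold the bracket with shut fingers.

```bash
python3 - <<'E'
from h import *
W,_=load("wE")
P=np.array([onz(W,"wrist",q,.035)[:2] for q in [(302.5,268),(350.5,268),(303,195)]]);print(P,np.linalg.norm(P[0]-P[1]))
d=P[1]-P[0];yaw=np.degrees(np.arctan2(d[1],d[0]))-90;print("yaw",yaw)
e=(P[0]+P[1])/2
u=np.array([np.cos(np.radians(yaw)),np.sin(np.radians(yaw))]);c=e-.030*u;print("centre",c)
c=(c+np.array([.520,-.338]))/2
R=Rz(12);u=np.array([np.cos(np.radians(-78)),np.sin(np.radians(-78))])
at=lambda s,tip:[*(c+s*u),tip+.017]
manip.grip(0.0,30)
manip.movep(at(-.088,.12),R)
manip.movel(at(-.088,.056),v=.2)
print(manip.movel(at(-.022,.056),v=.12,force_limit=6))
print(manip.movel(at(.012,.058),v=.1,force_limit=6),manip.current_wrist_force())
manip.movel(at(.012,.075),v=.15)
manip.movel(at(.018,.075),v=.15)
print(manip.movel(at(.018,.038),v=.06,force_limit=4),manip.current_ee_pos(),manip.current_wrist_force())
manip.movel(at(.018,.12),v=.2)
manip.movel(at(.0,.15),v=.2)
snap("wrist","wF");snap("side","sF");print(manip.current_time())
crop('sF',(310,140,440,260),3.5,'c13')
E
```

```text
[[ 0.50890907 -0.36875726]
 [ 0.54340623 -0.36140065]
 [ 0.4988731  -0.31495097]] 0.03527284930314784
yaw -77.96184981681819
centre [ 0.51990077 -0.33573869]
False
False [-0.67639076 -0.09444508  0.26369698]
True [ 0.52377285 -0.35444437  0.06066405] [-3.59941142  2.58790857 10.20810155]
14.35
```

View pics/wF.png

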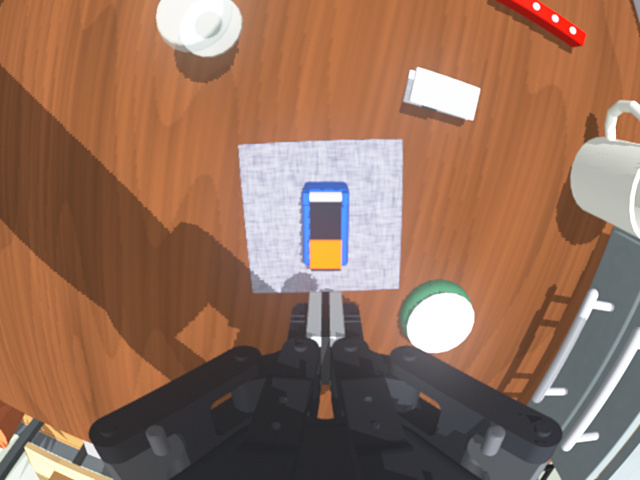

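View pics/c13.png

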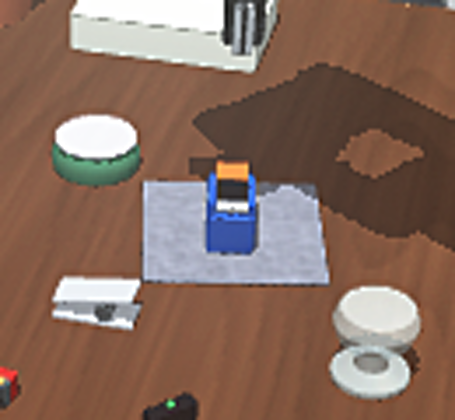

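The bracket is flat: fingertip contact came at z=.0437 against .044 expected, and wF shows the orange/black bar lying over the block at (326,230). Now I'll grip the ends and hover over the bay.

```bash
python3 - <<'E'
from h import *
c=[.520,-.337]
R=Rz(102)
manip.grip(1.0,30)
manip.movep([*c,.11],R)
print(manip.movel([*c,.022],v=.1,force_limit=6),manip.current_ee_pos())
manip.grip(0.0,30);print("w",manip.current_width(),manip.current_wrist_force())
manip.movel([*c,.2],v=.2);print(manip.current_width())
lb=np.array([.4992,.1869])
manip.movep([*lb,.17],Rz(96.1))
manip.movel([*lb,.11],v=.15)
snap("wrist","wG");snap("side","sG");snap("scene","cG");print(manip.current_time(),manip.current_joints())
crop('sG',(180,200,420,470),2.2,'c14')
E
```

```text
False [ 0.52035478 -0.33722254  0.02273636]
w 0.6980924940851453 [-2.3596867   0.85468362  5.97933686]
0.6960143938249338
21.5667 [ 1.77756580e+01 -7.10817132e+00  1.09218641e+02  3.29396134e-04
  7.77841912e+01 -7.83187441e+01]
```

View pics/wG.png

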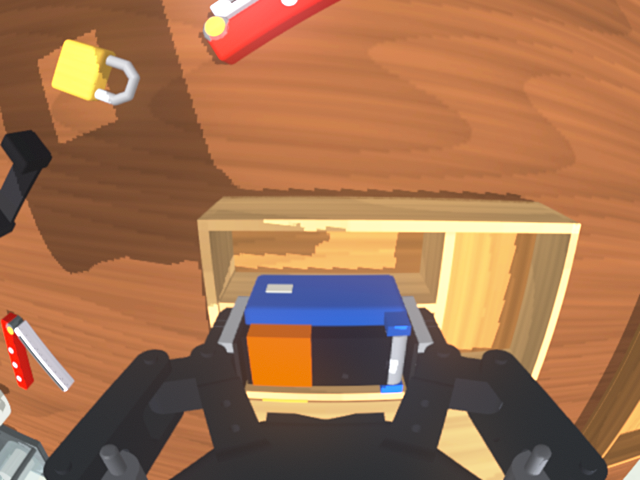

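View pics/c14.png

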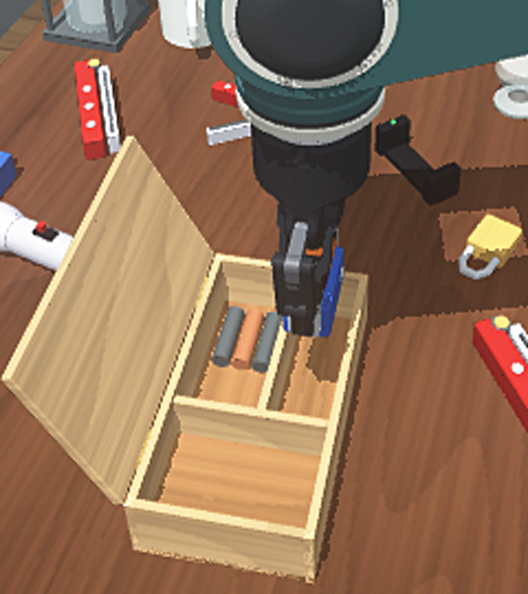

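```bash
python3 - <<'E'
from h import *
W,im=load("wG");t=np.array([.4992,.1869]);
a=np.radians(-83.9);u=np.array([np.cos(a),np.sin(a)]);v=np.array([-u[1],u[0]])
for z in(.0903,.1223):
  for sy in(-.017,.017):
    print(z,sy,[proj(W,"wrist",[*(t+sx*u+sy*v),z]).round(0).tolist() for sx in(-.03,.03)])
bx=np.array([.9943,.1063]);by=np.array([-.1063,.9943]);C=np.array([.5275,.2322])
for n,x,y in[("front-y",-.062,-.112),("front+y",-.062,.112),("back+y",.062,.112),("div in",-.056,.022),("in -y",-.056,-.106)]:
    X=[*(C+x*bx+y*by),.054];print(n,proj(W,"wrist",X).round(0),proj(load('sG')[0],"side",X).round(0))
crop("wG",(180,180,600,440),1.85,"c15")
E
```

```text
0.0903 -0.017 [[395.0, 271.0], [258.0, 271.0]]
0.0903 0.017 [[389.0, 335.0], [263.0, 335.0]]
0.1223 -0.017 [[410.0, 307.0], [243.0, 307.0]]
0.1223 0.017 [[401.0, 379.0], [252.0, 379.0]]
front-y [195. 221.] [347. 325.]
front+y [579. 222.] [323. 445.]
back+y [534. 383.] [237. 430.]
div in [446. 231.] [330. 389.]
in -y [207. 231.] [343. 327.]
```

View pics/c15.png

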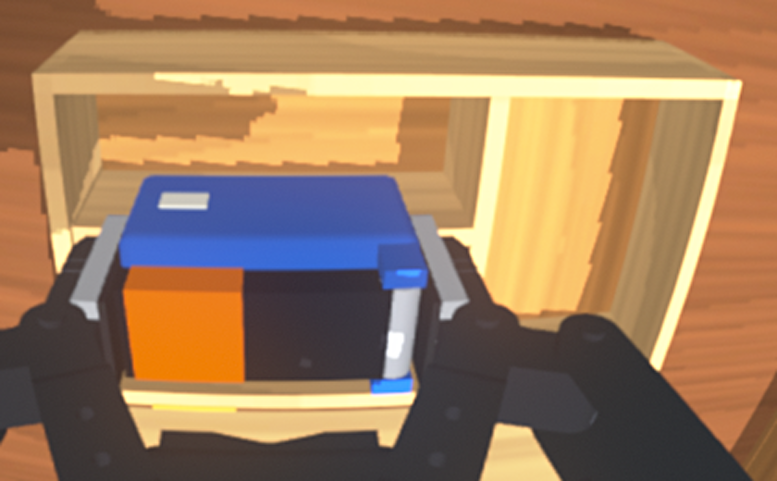

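The light hangs level and square: its side face spans rows 276–310 against 271–307 predicted. The box rim matches the predicted corners within 4 px. Lowering it.

```bash
python3 - <<'E'
from h import *
lb=np.array([.4992,.1869])-.0015*np.array([.9943,.1063])
print(manip.movel([*lb,.032],v=.1,force_limit=6),manip.current_ee_pos())
print(manip.movel([*lb,.023],v=.03,force_limit=3),manip.current_ee_pos(),manip.current_wrist_force())
manip.grip(0.85);manip.dwell(.1)
manip.movel([*lb,.20],v=.2)
snap("wrist","wH");snap("side","sH");print(manip.current_time())
crop("sH",(180,250,360,470),2.7,"c16")
E
```

```text
False [0.4980779  0.18688491 0.03265799]
True [0.49826605 0.18693959 0.02538363] [0.6007609  0.64788592 1.17871074]
24.3083
```

View pics/wH.png

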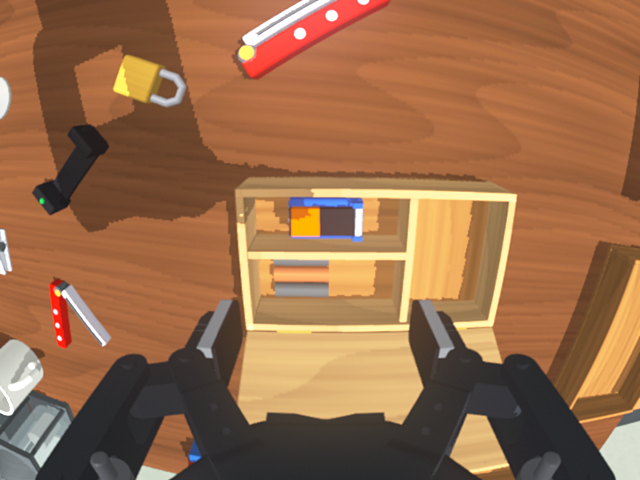

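View pics/c16.png

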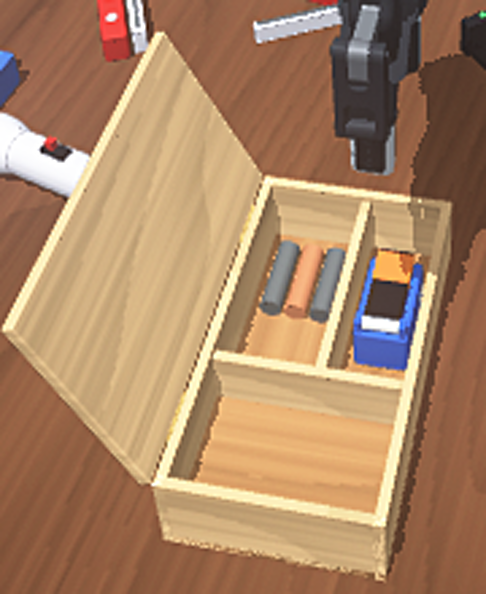

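The light lies flat in the front bay, bracket folded and right way up (wH (325,220)). Now I'll squeeze the tool shut.

```bash
python3 - <<'E'
from h import *
c=np.array([.6593,-.0931]);R=Rz(82.8)
manip.grip(1.0,40)
manip.movep([*c,.13],R)
snap("wrist","wI0")
print(manip.movel([*c,.0165],v=.12,force_limit=5),manip.current_ee_pos())
manip.grip(0.65,40);print(manip.current_width())
manip.movel([*c,.0205],v=.05)
manip.grip(0.0,40);print("w",manip.current_width()*.085,manip.current_wrist_force(),manip.current_time())
snap("wrist","wI");snap("side","sI")
crop("sI",(230,200,350,290),5,"c17")
E
```

```text
False [ 0.65979473 -0.09319595  0.0174412 ]
0.6495532403517004
w 0.0222061400831073 [ 0.69771267 -1.40592188  4.33405094] 28.05
```

View pics/wI.png

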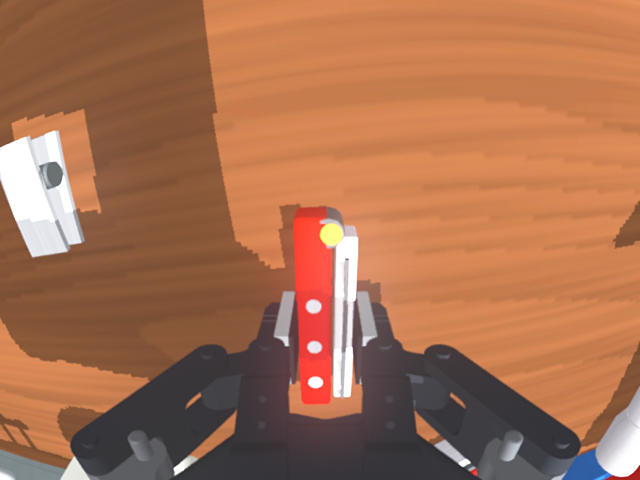

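View pics/c17.png

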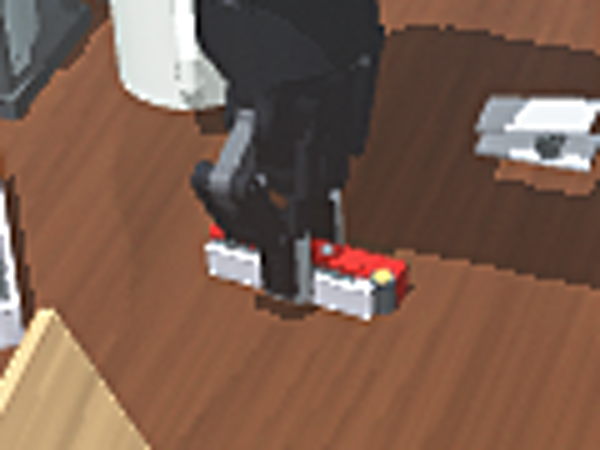

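```bash
python3 - <<'E'
from h import *
W,im=load("wI")
a=onz(W,"wrist",(310,208),.018)[:2];b=onz(W,"wrist",(316,404),.018)[:2]
print(a,b,np.linalg.norm(a-b),np.degrees(np.arctan2(*(b-a)[::-1])))
print("bar ang",np.degrees(np.arctan2(*(onz(W,"wrist",(343,397),.017)-onz(W,"wrist",(349.5,229),.017))[1::-1])))
a2=onz(W,"wrist",(295,215),.018)[:2];b2=onz(W,"wrist",(303,403),.018)[:2];print("handle edge ang",np.degrees(np.arctan2(*(b2-a2)[::-1])))
p=manip.current_ee_pos()[:2];print(p);x=np.array([np.cos(np.radians(-7.2)),np.sin(np.radians(-7.2))])
print("tcp along tool from mid",(p-(a+b)/2)@x)
E
```

```text
[ 0.60929161 -0.09270063] [ 0.70342662 -0.10342406] 0.09474381752700792 -6.498860698628958
bar ang -7.54395365777219
handle edge ang -6.9112538994646275
[ 0.65946443 -0.09310597]
tcp along tool from mid 0.0024596269554543315
```

The bar and handle are parallel within 0.6° and the tool's middle is 2.5 mm off the TCP. Moving to the bay.

```bash
python3 - <<'E'
from h import *
p=manip.current_ee_pos()
manip.movel([p[0],p[1],.2],v=.2);print(manip.current_width()*.085)
tb=np.array([.5229,.2991])
manip.movep([*tb,.2],Rz(96.1))
manip.movel([*tb,.09],v=.15)
snap("wrist","wJ")
print(manip.movel([*tb,.042],v=.1,force_limit=6),manip.current_ee_pos())
print(manip.movel([*tb,.0315],v=.03,force_limit=3),manip.current_ee_pos(),manip.current_wrist_force())
manip.grip(0.42);manip.dwell(.1)
manip.movel([*tb,.20],v=.2)
snap("wrist","wK");snap("side","sK");print(manip.current_time())
crop("sK",(180,250,360,470),2.7,"c18")
E
```

```text
0.022151488681738024
False [0.52302836 0.29918276 0.04223379]
True [0.52343272 0.29932863 0.03419316] [1.79243874 0.08177503 2.52415469]
34.1
```

View pics/wK.png

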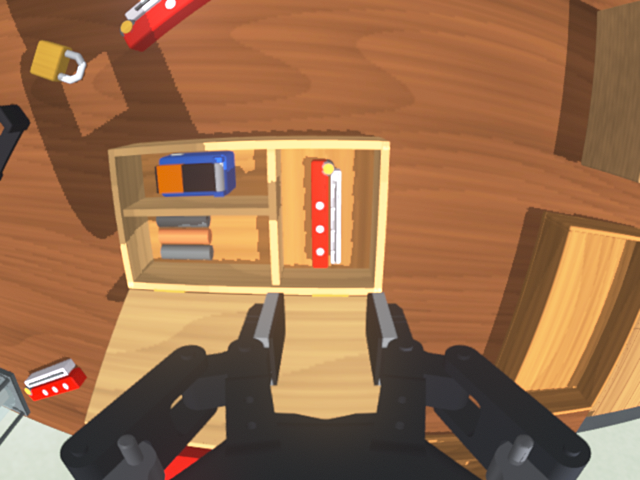

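View pics/c18.png

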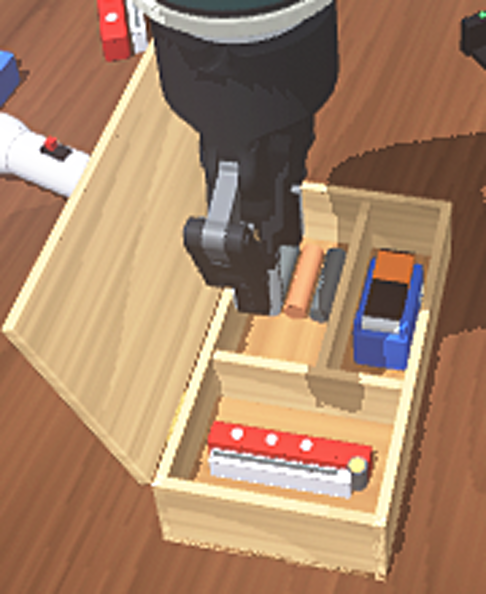

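Both lie folded and upright in their bays, the light at (195,175) and the tool at (325,215). The lid's free edge triangulates to 0.131 m from the hinge at about 2.03 rad. I'll close it from behind.

```bash
cat > lid.py <<'E'
from h import *
bx=np.array([.9943,.1063]);by=np.array([-.1063,.9943]);C=np.array([.5275,.2322])
B=lambda x,z,y=.015:[*(C+x*bx+y*by),z]
E
python3 - <<'E'
from lid import *
R=Rz(96.1)
p=manip.current_ee_pos();manip.movel([p[0],p[1],.30],v=.25)
manip.grip(0.0,30)
manip.movep(B(.157,.30),R)
manip.movel(B(.157,.143),v=.2)
print(manip.movel(B(.082,.143),v=.12,force_limit=25),manip.current_wrist_force())
for th in (75,60,45,30,16,6):
    t=np.radians(th);r=.075
    x=.062-r*np.cos(t)+.008*np.sin(t);z=.054+r*np.sin(t)+.008*np.cos(t)
    print(th,manip.movel(B(x+.011,z+.017),v=.12,force_limit=25),manip.current_wrist_force().round(1))
print(manip.movel(B(-.02,.105),v=.15), manip.current_time())
snap("side","sL")
E
```

```text
False [-0.35953246  0.15716711 -0.43199574]
75 False [-0.1  0.5 -1. ]
60 False [ 0.2 -0.9 -0.3]
45 False [ 0.5 -0.3 -0.1]
30 False [0.2 0.5 0.1]
16 False [-0.2  0.1  0.7]
6 False [ 0.3 -0.1 -0.3]
False 39.6417
```

View pics/sL.png

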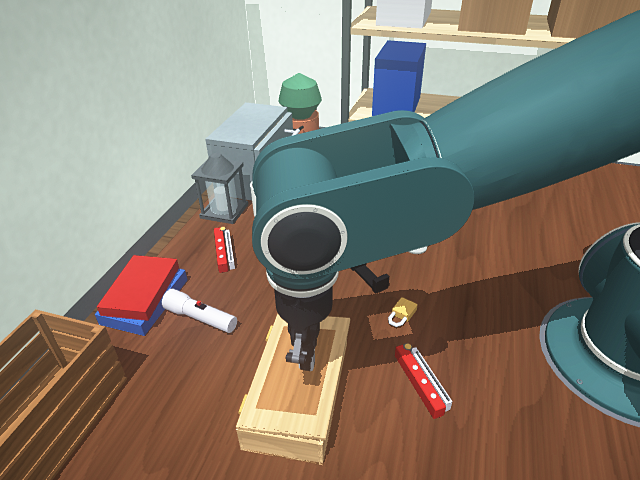

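The lid is down nearly flat on the box at (295,375). I'll press it home near the free edge.

```bash
python3 - <<'E'
from lid import *
print(manip.movel(B(-.04,.0765),v=.05,force_limit=12),manip.current_ee_pos(),manip.current_wrist_force().round(1))
p=manip.current_ee_pos()
manip.movel([p[0],p[1],.20],v=.25)
manip.movep([.56,.0,.30],Rz(0))
snap("side","sM");snap("wrist","wM");snap("scene","cM");print(manip.current_time())
crop("sM",(200,270,400,470),3,"c19")
E
```

```text
True [0.48801989 0.24303328 0.07897817] [1.4 0.1 7.4]
42.2167
```

View pics/c19.png

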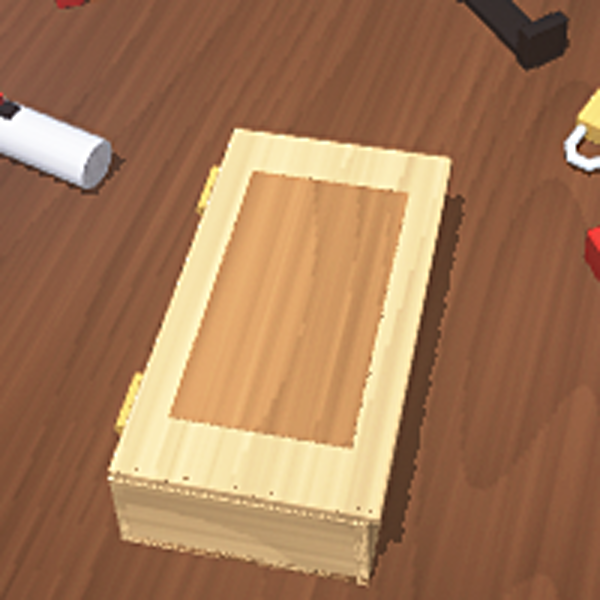

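View pics/cM.png

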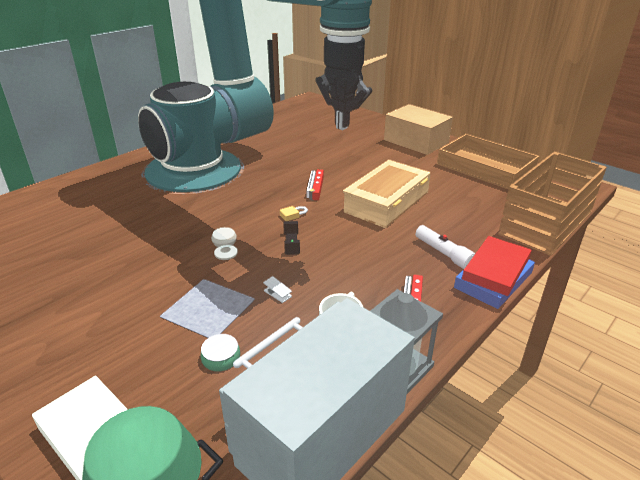

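View pics/wM.png

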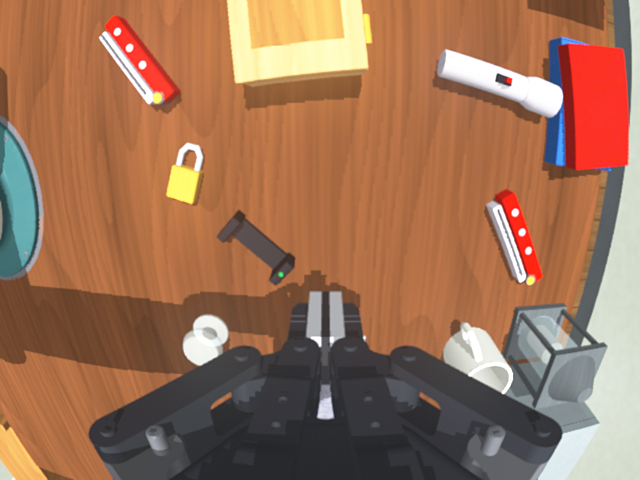

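The lid is shut: the press stopped at tip height .0620 m, where .062 is closed, and the seam is even in the side crop. The knob, clip, tin, mug, padlock and flashlight look unmoved.

```bash
python3 - <<'E'
from plant import manip
manip.sign_off(); print(manip.current_time())
E
```

```text
the job is handed in; nothing more can be done
the job is handed in; nothing more can be done
```

The job is done and handed in at about 42 s of the 72 s allowed. The light and the red tool are both folded and the right way up in their bays, and the lid is closed.

- **Light:** I lifted it out of the cradle, set it on the mat and folded its bracket. Fingertip contact on the folded bracket came at 43.7 mm, against 44 mm expected. I then gripped it by its ends and lowered it gently into the front bay, stopping on contact. The pictures show it flat and upright.
- **Tool:** I squeezed the smallest red tool shut. Its bar and handle were parallel within about 0.6° before I laid it in the bay at the +y end. The pads read 22 mm across the folded tool, against 24 mm given; the pads read about 0.7 mm under on the light too.
- **Lid:** I pushed it over from behind and pressed it down near the free edge. The fingertips stopped at 62.0 mm, which is the closed height, and the side picture shows an even seam.
- **Other things:** The flashlight, doorknob, clip, tin, padlock and mug look unmoved in the last pictures. I compared these by eye, not by measuring.

No check failed. The wrist force read close to zero during the lid push, but the pictures and the final press both show the lid closed.

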